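Oldest tin first

ROBOT

A 6-joint arm with a two-finger parallel gripper is mounted at the origin on a cart in front of the work surface, level with it; the furniture and walls round the work are solid. World frame = base frame: x ahead of the robot, y to its left, z up, the work surface at z = 0. Lengths are in m, angles in rad, forces in N, time in s.
With the tool pointing down it reaches from about 0.275 to 0.85 m from the base axis. Payload 5.2 kg.
Tool frame: the origin (TCP) lies between the finger pads; the fingertips stand 22 mm ahead of it and the grasp point (between the pads) lies 3 mm ahead of it; y points along the fingers, x is the direction in which the jaws open and shut, and the axes are right-handed (so a half turn about y gives the same grasp; the last joint's range is limited). The gripper opens to 85 mm and grips with 20 to 120 N. Pads are 22 mm wide; open, the fingers measure 114 mm over their backs; the gripper's body (76 mm by 85 mm) begins 54 mm behind the grasp point. The pads swing forward as they close: fully open they stand 13 mm farther back than shut.
Start: joints at [-1.346, 0.259, 1.535, -0, 1.348, -0.203], TCP at [0.228, -0.5, 0.253] pointing down, gripper open.
Joint ranges: [-3.14, 3.14], [-0.91, 2.08], [0.19, 2.58], [-1.22, 4.36], [0.22, 2.71], [-3.12, 3.12]. Speed limits (rad/s): [2.57, 2.57, 3.14, 3.14, 3.14, 3.14].

INTERFACE

Orientations are given as a rotation vector (axis times angle).
In Python, from rig import manip, eyes, job gives the robot as it stands. The module is installed in compiled form; this text tells all that it offers.
- The arm moves only by the shell command python3 -m handwheel 'ROWS' [OPENING]. ROWS is JSON, a list that holds one entry, the list of rows, each a list of 4 numbers: the shift along the tool's x, y, z in m, then the turn about the tool's y in rad. In form: [[[tx, ty, tz, spin], ...]]. A call has 1 to 12 rows; each row is the pose to reach, as a shift and turn from the pose measured when the call began, along the tool's axes at that moment; what a row does not reach only later rows make up. A row lasts 1/8 s, in which the tool goes at most 62.5 mm and 10.7 degrees, less where a joint would pass 70% of its speed; a pose out of reach is approached as far as the arm can. A call with a gripper value outside its range is refused whole. OPENING is the opening, from -1 (shut) to 1 (fully open), so that 0 is half open, set as the call begins (- or left out, the last holds). The fingers move at their own pace and stop on an object; the grip force is fixed at half the most. Time passes only in rows, so rows that repeat a pose let the fingers close. It gives the time, the measured TCP pose, the force and the opening at its end, in the units of the state.
- manip.get_obs(): the state, without advancing time (a new reading comes with each control period).
- eyes.capture(name): name is "side" or "top"; returns a dict with "img" (420x560x3 uint8, red, green, blue), "fx", "fy", "cx", "cy" (pixels), "cam_to_world" (4x4, takes a point from camera to world coordinates). Camera axes: x right, y down, z forward; pixel columns grow to the right and rows downward; lengths in m; the calibration is good to about 2 mm. A picture is of the moment at which its call begins. There is no depth.
- job.close_job(): hands the job in, once; it reports no verdict.
The state is a dict: "time_s": time; "q": joint angles; "qvel": joint speeds; "tau": joint torques, N m; "ee_pos": TCP position; "orientation": TCP orientation; "force": force on the tool from outside, world axes, zero at the start; "ft_torque": the same for the moment, N m; "opening": finger opening in m.
Only numpy, scipy, OpenCV 4.12 (cv2) and the standard library are available. Lean on these libraries where they do the work, as an engineer would, in place of code of your own. Each camera call takes 0.05 s, during which the arm holds its last target. There are 200 camera calls.

TASK

Please fetch the oldest fish tin, the red one at the bottom of the black tin rack, and top the rack up. First stand the two spice jars that block the outlet upright on the green tray; then draw the red tin out through the outlet so that the tins above it drop down and stay in the rack, and lay it flat in the middle of the marble board, lid up. Lay the new yellow tin flat in the rack on top of the others, and after the red tin is on the board stand each jar back upright exactly where it stood; do not knock the jars over.

Things in the scene. Friction and masses are not known exactly. Their poses are not given: they have to be found in the camera images.
- tin_rack: black rack for flat tins, fixed; origin: centre of its footprint on the worktop; outlet on its -x side. Inside 111 (x) x 66 mm (y), floor at z = 3 mm, walls 50 mm high, above them guides flare out to z = 58. Front wall: outer face x = -58.5, open below z = 27. Long sides cut away for fingers at |x| < 32 above z = 12. Holds 3 tins along x, undersides at z = 3, 23, 43: red, green (hidden), blue
- tin_red: red flat fish tin, 105 (its x) x 60 (its y) x 20 mm (z) with rounded corners, 140 g, ring pull near its +x end; origin: centre of its underside. Lowest in the rack, along its x axis, its -x end 28 to 33 mm out of the outlet beyond the front face: grip the long sides there from above. Clear after 75 mm of travel towards the rack's -x, with a light pull; the other tins then drop 20 mm
- tin_blue: blue flat fish tin, 105 (its x) x 60 (its y) x 20 mm (z) with rounded corners, 140 g, ring pull near its +x end; origin: centre of its underside. Top of the three tins in the rack
- tin_yellow: yellow flat fish tin, 105 (its x) x 60 (its y) x 20 mm (z) with rounded corners, 140 g, ring pull near its +x end; origin: centre of its underside. The new tin, lying flat on the worktop left of the rack; in the rack it has 3 mm play all round
- jar_light: glass spice jar with a yellowish label and a brown lid with a pale disc on top, 105 mm tall, 41 mm in diameter, upright, 110 g; origin: centre of its underside. It stands on the worktop in line with the rack's outlet; of the two jars one stands about 125 mm and one about 187 mm from the rack's centre towards its -x
- jar_blue: glass spice jar with a dark blue and white label and a black lid with a dark blue disc on top, 105 mm tall, 41 mm in diameter, upright, 110 g; origin: centre of its underside. It stands on the worktop in line with the rack's outlet; of the two jars one stands about 125 mm and one about 187 mm from the rack's centre towards its -x
- tray: low square green enamel tray, fixed, 150 x 150 mm; origin: centre of its underside on the worktop. Its flat floor is 4 mm above the worktop, 134 x 134 mm inside the round rim, which is 11 mm high
- marble_board: cream-white marble serving board, fixed, 170 mm (x) by 120 mm (y), 12 mm thick, with a small brass eyelet near its +x end; origin: centre of its underside on the worktop (its top is at z = 12 mm)

How it is judged:
On the way, in this order (a step that is already met when the one before it is completed fails the run):
1. both spice jars stand upright and released on the tray (x of jar_light in the frame of tray between -0.055 and 0.055 m and y of jar_light in the frame of tray between -0.055 and 0.055 m and z of jar_light in the frame of tray between 0.001 and 0.009 m and angle between each of jar_light, jar_blue's own z axis and vertical below 0.12 rad and contact force between the fingers and jar_light below 0.2 N and linear speed of each of jar_light, jar_blue below 0.02 m/s and x of jar_blue in the frame of tray between -0.055 and 0.055 m and y of jar_blue in the frame of tray between -0.055 and 0.055 m and z of jar_blue in the frame of tray between 0.001 and 0.009 m and contact force between the fingers and jar_blue below 0.2 N), for 0.2 s.
2. the red tin lies flat and released in the middle of the marble board, the jars still on the tray (all of step 1 and horizontal distance between tin_red and marble_board below 0.025 m and z of tin_red in the frame of marble_board between 0.009 and 0.015 m and angle between tin_red's own z axis and vertical below 0.08 rad and contact force between the fingers and tin_red below 0.2 N and linear speed of tin_red below 0.02 m/s), for 0.2 s.
At the end, for the whole second after the job is handed in: Red tin flat, lid up, within 25 mm of the marble board's centre; yellow tin flat in the rack on top of two tins, the blue one under it, both within 8 mm of the rack's middle; each jar upright within 15 mm of where it stood at the start; all released and at rest (horizontal distance between tin_red and marble_board below 0.025 m and z of tin_red in the frame of marble_board between 0.009 and 0.015 m and angle between each of tin_red, tin_yellow, tin_blue's own z axis and vertical below 0.08 rad and contact force between the fingers and tin_red below 0.2 N and linear speed of each of tin_red, tin_yellow, jar_light, jar_blue below 0.02 m/s and x of tin_yellow in the frame of tin_rack between -0.008 and 0.008 m and y of tin_yellow in the frame of tin_rack between -0.008 and 0.008 m and z of tin_yellow in the frame of tin_rack between 0.04 and 0.046 m and contact force between the fingers and tin_yellow below 0.2 N and x of tin_blue in the frame of tin_rack between -0.008 and 0.008 m and y of tin_blue in the frame of tin_rack between -0.008 and 0.008 m and z of tin_blue in the frame of tin_rack between 0.02 and 0.026 m and distance of each of jar_light, jar_blue from where it was at the start of the episode below 0.015 m and angle between each of jar_light, jar_blue's own z axis and vertical below 0.12 rad and contact force between the fingers and jar_light below 0.2 N and contact force between the fingers and jar_blue below 0.2 N); the robot touches nothing.
It fails at once if a spice jar is knocked over (angle between any of jar_light, jar_blue's own z axis and vertical above 0.7 rad).
It fails at once if the blue tin is taken out of the rack (distance of tin_blue from where it was at the start of the episode above 0.045 m).
It also fails if it takes over 128 s, if anything falls off the work surface, if the arm or the gripper's body presses on something with over 40 N, if the wrist force passes 120 N, or if a joint passes its speed limit or range.

## Working session

There is one attempt and no reset: what is moved stays moved. The work goes in short steps, Python scripts to look and compute and a shell command to move; the robot and the scene stay as the last step left them, time stands still between calls to the robot, and variables do not carry over. Pictures are saved under pics/ and viewed, about 12 in all and at most 16, crops included, and the job is handed in when it is done.

```bash
mkdir -p pics
cat > h.py <<'E'
import numpy as np, cv2, sys
from rig import manip, eyes, job
from scipy.spatial.transform import Rotation as R
def snap(name, fn):
    c=eyes.capture(name); cv2.imwrite('pics/'+fn+'.png', c['img'][:,:,::-1]); 
    np.savez('pics/'+fn+'.npz',**c); return c
def load(fn): return dict(np.load('pics/'+fn+'.npz'))
def ray(c,u,v):
    T=c['cam_to_world']; d=T[:3,:3]@np.array([(u-c['cx'])/c['fx'],(v-c['cy'])/c['fy'],1]); return T[:3,3],d
def atz(c,u,v,z):
    o,d=ray(c,u,v); return o+d*(z-o[2])/d[2]
def proj(c,p):
    T=c['cam_to_world']; q=T[:3,:3].T@(np.asarray(p,float)-T[:3,3]); return np.array([c['fx']*q[0]/q[2]+c['cx'],c['fy']*q[1]/q[2]+c['cy']])
def state():
    o=manip.get_obs(); Rm=R.from_rotvec(o['orientation']).as_matrix(); return o,np.array(o['ee_pos']),Rm
def go(target, ang=None):
    """tool-axis shift to world target"""
    o,p,Rm=state(); print('tool shift',np.round(Rm.T@(np.array(target)-p),4))
E
python3 - <<'E'
from h import *
np.set_printoptions(precision=4,suppress=True)
for n in('top','side'):
    c=snap(n,n+'0'); print(n,c['fx'],c['cx'],c['cy'],c['cam_to_world'])
o,p,Rm=state(); print(o,Rm)
E
```

```text
top 546.6276872801534 277.7966104815725 219.11250800966872 [[-0.0292 -0.9924  0.1192  0.3017]
 [-0.9994  0.0312  0.0153  0.0384]
 [-0.0189 -0.1187 -0.9928  1.2979]
 [ 0.      0.      0.      1.    ]]
side 391.58849918283784 275.9962682621116 209.56720227017323 [[-0.9192 -0.1464  0.3657  0.0787]
 [-0.3936  0.3064 -0.8667  0.941 ]
 [ 0.0148 -0.9406 -0.3392  0.4311]
 [ 0.      0.      0.      1.    ]]
{'time_s': 0.1, 'q': array([-1.3458,  0.2593,  1.536 , -0.    ,  1.348 , -0.2028]), 'qvel': array([-0.0009, -0.0025, -0.0023,  0.0008,  0.    ,  0.0008]), 'tau': array([  0.0033, -44.6967, -29.1248,  -0.0001,   0.0061,   0.0001]), 'ee_pos': array([ 0.2281, -0.5   ,  0.2525]), 'orientation': array([-1.3805,  0.8894, -0.8874]), 'force': array([ 1.0542,  0.5991, -0.561 ]), 'ft_torque': array([-0.0175, -0.0443, -0.0102]), 'opening': 0.08562661914664427} [[ 0.4149 -0.0004  0.9099]
 [-0.9099  0.0017  0.4149]
 [-0.0017 -1.      0.0003]]
```

View pics/top0.png

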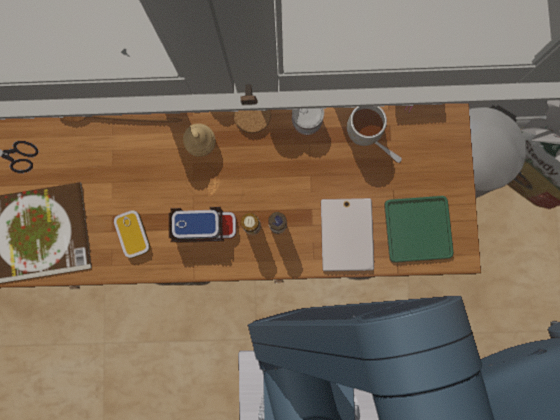

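View pics/side0.png

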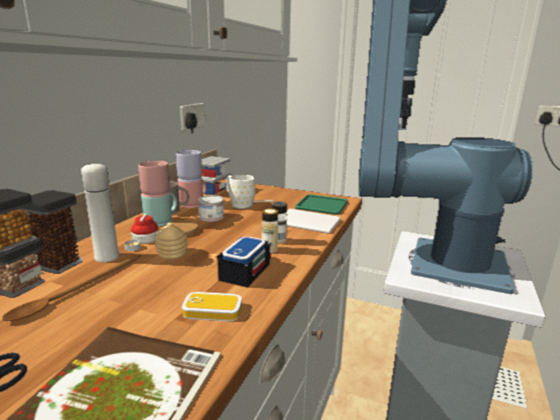

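Run:
```python
import cv2
a=cv2.imread('pics/top0.png')
c1=cv2.resize(a[195:275,105:300],None,fx=4,fy=4,interpolation=cv2.INTER_CUBIC)
cv2.imwrite('pics/c1.png',c1)
c2=cv2.resize(a[185:280,310:465],None,fx=5,fy=5,interpolation=cv2.INTER_CUBIC)
cv2.imwrite('pics/c2.png',c2)
```

```text
(no output)
```

View pics/c1.png

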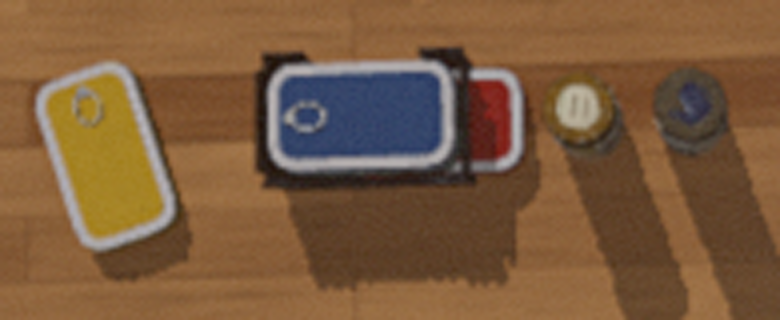

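View pics/c2.png

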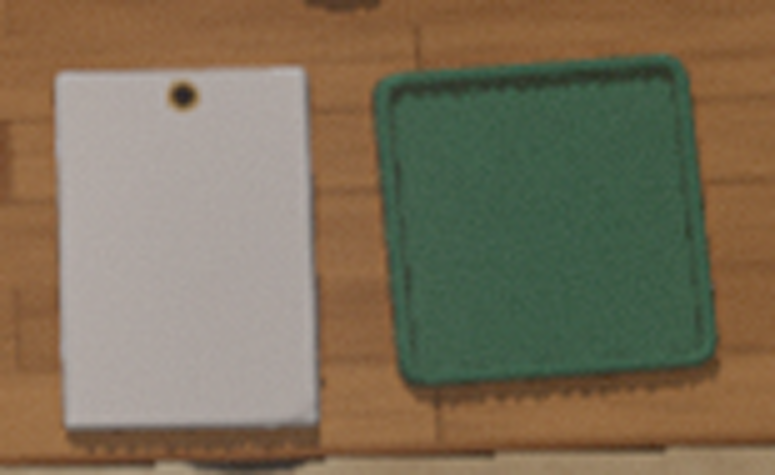

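```bash
cat > m1.py <<'E'
from h import *
np.set_printoptions(precision=4,suppress=True)
c=load('top0')
f=lambda pts,s,o,z:np.array([atz(c,(u+.5)/s+o[0]-.5,(v+.5)/s+o[1]-.5,z) for u,v in pts])
A=lambda pts,z:f(pts,4,(105,195),z)
B=lambda pts,z:f(pts,5,(310,185),z)
print('light',A([(579,107)],.105),'blue',A([(690,103)],.105))
print('redend',A([(523,70),(523,172)],.020))
y=A([(37,88),(120,60),(177,222),(95,252)],.02);print('yellow',y,y.mean(0))
b=B([(57,72),(303,68),(318,425),(66,428)],.012);print('board',b,b.mean(0))
t=B([(375,70),(685,55),(717,360),(403,385)],.011);print('tray',t,t.mean(0))
# segmentation
img=c['img'][:,:,::-1].copy(); hsv=cv2.cvtColor(img,cv2.COLOR_BGR2HSV)
def seg(lo,hi,box,z,nm):
    m=cv2.inRange(hsv,lo,hi); mm=np.zeros_like(m); x0,y0,x1,y1=box; mm[y0:y1,x0:x1]=m[y0:y1,x0:x1]
    k=np.argwhere(mm)[:,::-1]; w=np.array([atz(c,u,v,z)[:2] for u,v in k])
    r=cv2.minAreaRect((w*1000).astype(np.float32)); print(nm,len(k),w.mean(0),r)
seg((100,90,40),(125,255,255),(165,205,230,245),.063,'bluetin')
seg((20,150,80),(35,255,255),(110,205,155,265),.02,'yellow')
seg((60,60,40),(90,255,255),(375,185,465,275),.008,'tray')
E
python3 m1.py
```

```text
light [[0.4418 0.1194 0.105 ]] blue [[0.4421 0.0583 0.105 ]]
redend [[0.4748 0.1577 0.02  ]
 [0.4144 0.1589 0.02  ]]
yellow [[0.4732 0.4462 0.02  ]
 [0.4884 0.3968 0.02  ]
 [0.3912 0.363  0.02  ]
 [0.3751 0.4113 0.02  ]] [0.432  0.4043 0.02  ]
board [[ 0.5009 -0.0459  0.012 ]
 [ 0.4991 -0.1625  0.012 ]
 [ 0.3303 -0.1612  0.012 ]
 [ 0.3324 -0.0436  0.012 ]] [ 0.4157 -0.1033  0.012 ]
tray [[ 0.4972 -0.1967  0.011 ]
 [ 0.4997 -0.3434  0.011 ]
 [ 0.355  -0.3488  0.011 ]
 [ 0.3478 -0.2019  0.011 ]] [ 0.4249 -0.2727  0.011 ]
bluetin 724 [0.4464 0.245 ] ((446.5289306640625, 247.45838928222656), (89.3334732055664, 45.65977478027344), 89.6109848022461)
yellow 678 [0.4298 0.4053] ((432.39141845703125, 406.3215637207031), (90.43426513671875, 45.412410736083984), 18.294498443603516)
tray 3665 [ 0.4214 -0.2738] ((424.40460205078125, -273.1561279296875), (145.9522247314453, 147.47962951660156), 2.300132989883423)
```

```bash
python3 -m handwheel '[[[-0.042,0.003,0.0426,-0.114],[-0.084,0.006,0.0852,-0.229],[-0.126,0.009,0.128,-0.343],[-0.168,0.012,0.170,-0.457],[-0.21,0.015,0.213,-0.571],[-0.252,0.018,0.256,-0.686],[-0.294,0.021,0.298,-0.8],[-0.336,0.024,0.341,-0.914],[-0.378,0.027,0.384,-1.03],[-0.419,0.03,0.426,-1.143],[-0.419,0.03,0.426,-1.143],[-0.419,0.03,0.426,-1.143]]]' 1
cat >> h.py <<'E'
def tool(world_target, az=None):
    o,p,Rm=state(); a=np.arctan2(Rm[1,0],Rm[0,0]); s=Rm.T@(np.array(world_target)-p)
    print('t',round(o['time_s'],2),'pos',np.round(p,4),'az',round(a,3),'f',np.round(o['force'],1),'open',round(o['opening'],4),'shift',np.round(s,4),'' if az is None else 'spin %.3f'%(a-az), 'q6 %.2f'%o['q'][5])
E
python3 - <<'E'
from h import *
tool((.442,.0585,.075),0)
c=snap('side','s1')
cv2.imwrite('pics/s1c.png',cv2.resize(c['img'][130:330,170:370,::-1],None,fx=3,fy=3,interpolation=cv2.INTER_CUBIC))
E
```

```text
time_s: 1.6
ee_pos: [0.4414, 0.058, 0.223]
orientation: [-1.57, 0.001, 0.002]
force: [0.6, 0.2, -0.8]
opening: 0.0852
t 1.6 pos [0.4414 0.058  0.223 ] az 0.001 f [ 0.6  0.2 -0.8] open 0.0852 shift [0.0009 0.148  0.0003] spin 0.001 q6 -0.12
```

View pics/s1c.png

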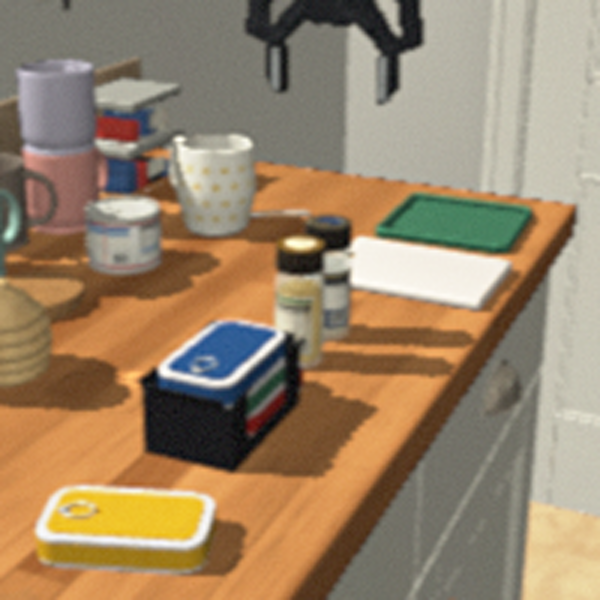

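```bash
python3 - <<'E'
from h import *
c=load('s1')
for n,p in dict(light=(.4418,.1194,.105),blue=(.4421,.0583,.105),yel=(.432,.4043,.02)).items(): q=proj(c,p); print(n,q,(q-[170,130])*3)
for u,v in((301,244),(328,222)): print(atz(c,170+u/3,130+v/3,.105))
E
python3 -m handwheel '[[[0.001,0.03,0,0],[0.001,0.07,0,0],[0.001,0.11,0,0],[0.001,0.14,0,0],[0.001,0.148,0,0],[0.001,0.148,0,0]]]' 1
```

```text
light [269.78192853 210.3339955 ] [299.34578559 241.00198651]
blue [279.33945259 203.00790093] [328.01835777 219.02370279]
yel [212.19729181 300.57694138] [126.59187542 511.73082415]
[0.43770392 0.12530393 0.105     ]
[0.43908468 0.06554118 0.105     ]
time_s: 2.4
ee_pos: [0.4423, 0.0564, 0.0754]
orientation: [-1.57, 0.004, -0.001]
force: [-0.2, -0.2, -0.2]
opening: 0.0854
```

```bash
python3 -m handwheel '[[[0,0,0.003,0],[0,0,0.003,0]]]' 1; python3 -m handwheel '[[[0,0,0,0],[0,0,0,0],[0,0,0,0],[0,0,0,0],[0,0,0,0],[0,0,0,0],[0,0,0,0],[0,0,0,0]]]' -1; python3 -m handwheel '[[[0,-0.02,0,0],[0,-0.05,0,0],[0,-0.07,0,0],[0,-0.07,0,0]]]'
```

```text
time_s: 2.65
ee_pos: [0.4432, 0.0593, 0.0765]
orientation: [-1.57, 0.002, -0.003]
force: [-0.3, 0.5, -0.5]
opening: 0.0853
time_s: 3.65
ee_pos: [0.4432, 0.0594, 0.0768]
orientation: [-1.57, 0.002, -0.003]
force: [-0.9, 1.0, 6.1]
opening: 0.0398
time_s: 4.15
ee_pos: [0.4441, 0.0593, 0.1478]
orientation: [-1.57, -0.001, -0.006]
force: [-0.5, -0.2, -1.0]
opening: 0.0398
```

Run:
```python
from h import *
tool((.425,-.303,.145),0)
c=snap('side','s2')
cv2.imwrite('pics/s2c.png',cv2.resize(c['img'][130:330,170:370,::-1],None,fx=3,fy=3,interpolation=cv2.INTER_CUBIC))
```

```text
t 4.15 pos [0.4441 0.0593 0.1478] az -0.003 f [-0.5 -0.2 -1. ] open 0.0398 shift [-0.018   0.0026 -0.3623] spin -0.003 q6 -0.12
```

View pics/s2c.png

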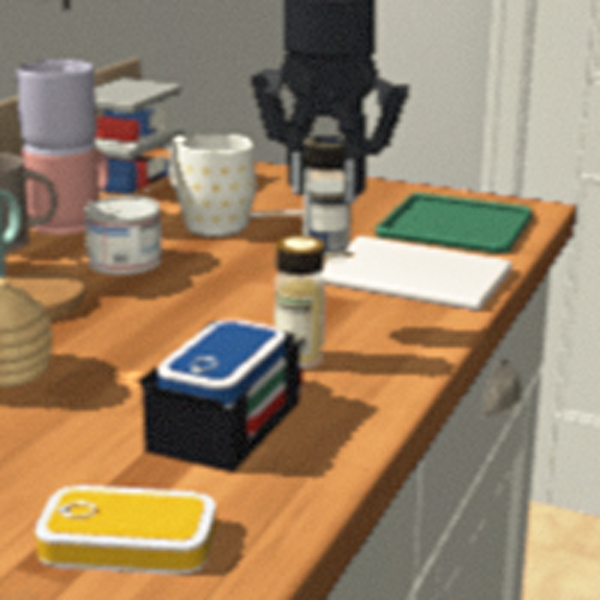

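```bash
python3 -m handwheel '[[[-0.002,0,-0.04,0],[-0.004,0,-0.09,0],[-0.007,0,-0.14,0],[-0.01,0,-0.19,0],[-0.013,0,-0.24,0],[-0.015,0,-0.29,0],[-0.017,0,-0.335,0],[-0.018,0,-0.362,0],[-0.018,0.02,-0.362,0],[-0.018,0.04,-0.362,0],[-0.018,0.055,-0.362,0],[-0.018,0.055,-0.362,0]]]'; python3 -c "
from h import *
tool((.425,-.303,.0815),0)"
```

```text
time_s: 5.7
ee_pos: [0.4233, -0.3014, 0.0895]
orientation: [-1.567, 0.003, -0.002]
force: [1.0, 0.0, -0.8]
opening: 0.0398
t 5.7 pos [ 0.4233 -0.3014  0.0895] az -0.003 f [ 1.   0.  -0.8] open 0.0398 shift [ 0.0017  0.008  -0.0016] spin -0.003 q6 -0.83
```

```bash
python3 -m handwheel '[[[0.001,0.004,-0.001,0],[0.001,0.0075,-0.001,0],[0.001,0.0085,-0.001,0],[0.001,0.0085,-0.001,0]]]'
```

```text
time_s: 6.2
ee_pos: [0.4244, -0.3024, 0.0812]
orientation: [-1.567, 0.003, -0.002]
force: [0.2, 0.1, -0.8]
opening: 0.0394
```

```bash
python3 -m handwheel '[[[0,0.001,0,0],[0,0.001,0,0]]]'; python3 -m handwheel '[[[0,0,0,0],[0,0,0,0],[0,0,0,0],[0,0,0,0],[0,0,0,0],[0,0,0,0],[0,-0.05,0,0],[0,-0.1,0,0],[0,-0.12,0,0],[0,-0.12,0,0]]]' 1;  python3 -c "
from h import *
tool((.442,.1215,.2),0)"
```

```text
time_s: 6.45
ee_pos: [0.4244, -0.3026, 0.0809]
orientation: [-1.568, 0.002, -0.002]
force: [-1.5, 0.7, 4.1]
opening: 0.0401
time_s: 7.7
ee_pos: [0.4252, -0.3037, 0.2026]
orientation: [-1.571, 0.0, -0.004]
force: [0.6, 0.8, -0.2]
opening: 0.0851
t 7.7 pos [ 0.4252 -0.3037  0.2026] az -0.003 f [ 0.6  0.8 -0.2] open 0.0851 shift [0.0156 0.0026 0.4253] spin -0.003 q6 -0.83
```

```bash
python3 -m handwheel '[[[0.002,0,0.04,0],[0.004,0,0.09,0],[0.006,0,0.14,0],[0.008,0,0.2,0],[0.01,0,0.26,0],[0.012,0,0.32,0],[0.014,0,0.37,0],[0.0165,0,0.41,0],[0.0165,0,0.425,0],[0.0165,0,0.425,0],[0.0165,0,0.425,0]]]' 1;  python3 -c "
from h import *
tool((.442,.121,.077),0)"
```

```text
time_s: 9.07
ee_pos: [0.4428, 0.1201, 0.202]
orientation: [-1.572, 0.002, -0.004]
force: [0.3, -0.3, 1.0]
opening: 0.085
t 9.07 pos [0.4428 0.1201 0.202 ] az -0.004 f [ 0.3 -0.3  1. ] open 0.085 shift [-0.001  0.125  0.001] spin -0.004 q6 0.03
```

```bash
python3 -m handwheel '[[[-0.001,0.03,0.001,0],[-0.001,0.07,0.001,0],[-0.001,0.105,0.0015,0],[-0.001,0.125,0.002,0],[-0.001,0.125,0.002,0],[-0.001,0.125,0.002,0]]]' 1;python3 -m handwheel '[[[0,0,0,0],[0,0,0,0],[0,0,0,0],[0,0,0,0],[0,0,0,0],[0,0,0,0],[0,0,0,0],[0,0,0,0]]]' -1; python3 -m handwheel '[[[0,-0.02,0,0],[0,-0.05,0,0],[0,-0.07,0,0],[0,-0.07,0,0]]]';  python3 -c "
from h import *
tool((.425,-.243,.145),0)"
```

```text
time_s: 9.82
ee_pos: [0.4428, 0.1212, 0.0778]
orientation: [-1.572, 0.002, -0.006]
force: [0.5, -0.2, -1.3]
opening: 0.0855
time_s: 10.82
ee_pos: [0.443, 0.1213, 0.0785]
orientation: [-1.572, 0.001, -0.006]
force: [-1.7, -0.3, 5.2]
opening: 0.0401
time_s: 11.32
ee_pos: [0.4437, 0.1215, 0.1498]
orientation: [-1.572, -0.002, -0.009]
force: [0.1, -0.1, -1.6]
opening: 0.0394
t 11.32 pos [0.4437 0.1215 0.1498] az -0.004 f [ 0.1 -0.1 -1.6] open 0.0394 shift [-0.0172  0.0051 -0.3646] spin -0.004 q6 0.03
```

```bash
python3 -m handwheel '[[[-0.002,0,-0.04,0],[-0.004,0,-0.09,0],[-0.007,0,-0.14,0],[-0.01,0,-0.19,0],[-0.013,0,-0.24,0],[-0.015,0,-0.29,0],[-0.017,0,-0.335,0],[-0.017,0,-0.363,0],[-0.017,0.02,-0.364,0],[-0.017,0.04,-0.364,0],[-0.017,0.055,-0.364,0],[-0.017,0.055,-0.364,0]]]'; python3 -c "
from h import *
tool((.425,-.243,.0825),0)"
```

```text
time_s: 12.82
ee_pos: [0.4247, -0.2415, 0.0934]
orientation: [-1.569, -0.0, -0.007]
force: [-0.2, -0.1, -0.9]
opening: 0.0398
t 12.82 pos [ 0.4247 -0.2415  0.0934] az -0.004 f [-0.2 -0.1 -0.9] open 0.0398 shift [ 0.0003  0.0109 -0.0016] spin -0.004 q6 -0.75
```

```bash
python3 -m handwheel '[[[0.0,0.005,-0.001,0],[0,0.01,-0.001,0],[0,0.012,-0.001,0],[0,0.012,-0.001,0]]]'; python3 -m handwheel '[[[0,0,0,0],[0,0,0,0],[0,0,0,0],[0,0,0,0],[0,0,0,0],[0,0,0,0],[0,-0.05,0,0],[0,-0.1,0,0],[0,-0.12,0,0],[0,-0.12,0,0]]]' 1;  python3 - <<'E'
from h import *
tool((.4446,.174,.12),0)
E
```

```text
time_s: 13.32
ee_pos: [0.4249, -0.2426, 0.0825]
orientation: [-1.57, -0.001, -0.007]
force: [-3.4, 1.2, 7.7]
opening: 0.0393
time_s: 14.58
ee_pos: [0.4251, -0.2434, 0.2041]
orientation: [-1.573, -0.003, -0.009]
force: [-0.1, 0.4, 0.1]
opening: 0.0854
t 14.57 pos [ 0.4251 -0.2434  0.2041] az -0.004 f [-0.1  0.4  0.1] open 0.0854 shift [0.0173 0.0834 0.4177] spin -0.004 q6 -0.75
```

```bash
python3 -m handwheel '[[[0.002,0,0.04,0],[0.004,0,0.09,0],[0.006,0,0.14,0],[0.008,0,0.2,0],[0.01,0,0.26,0],[0.012,0,0.32,0],[0.014,0,0.37,0],[0.018,0.02,0.40,0],[0.0185,0.05,0.4155,0],[0.0185,0.08,0.4155,0],[0.0185,0.08,0.4155,0],[0.0185,0.08,0.4155,0]]]' 1;  python3 - <<'E'
from h import *
tool((.4446,.172,.03),0)
a=snap('top','t3')['img'][195:275,105:300,::-1]; b=snap('side','s3')['img'][150:330,180:400,::-1]
A=cv2.resize(a,(780,320),interpolation=cv2.INTER_CUBIC);B=cv2.resize(b,(342,280),interpolation=cv2.INTER_CUBIC)
cv2.imwrite('pics/t3c.png',np.vstack([A,np.hstack([B,np.zeros((280,438,3),np.uint8)])]))
E
```

```text
time_s: 16.08
ee_pos: [0.4458, 0.1717, 0.1235]
orientation: [-1.573, -0.003, -0.009]
force: [0.7, -0.5, -0.4]
opening: 0.0854
t 16.07 pos [0.4458 0.1717 0.1235] az -0.004 f [ 0.7 -0.5 -0.4] open 0.0854 shift [-0.0019  0.0934  0.0005] spin -0.004 q6 0.14
```

View pics/t3c.png

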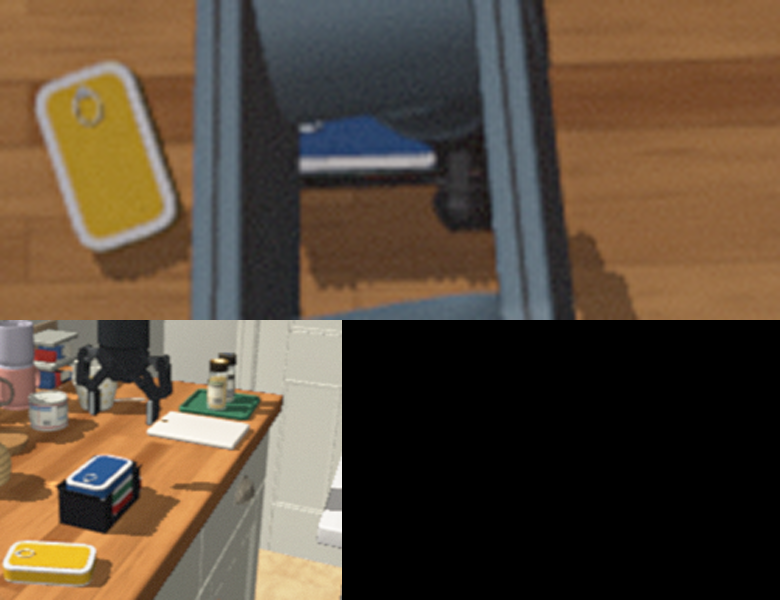

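```bash
python3 -m handwheel '[[[-0.0015,0.03,-0.001,0.0],[-0.0015,0.06,-0.001,0.0],[-0.0015,0.075,-0.001,0.0],[-0.0015,0.09,-0.001,0],[-0.0015,0.1,-0.001,0],[-0.0015,0.102,-0.001,0],[-0.0015,0.102,-0.001,0]]]' 1; python3 -m handwheel '[[[0,0,0,0],[0,0,0,0],[0,0,0,0],[0,0,0,0],[0,0,0,0],[0,0,0,0]]]' -1
```

```text
time_s: 17.05
ee_pos: [0.4463, 0.1706, 0.0226]
orientation: [-1.573, -0.005, -0.011]
force: [-0.6, 0.3, -0.3]
opening: 0.0853
time_s: 17.8
ee_pos: [0.4467, 0.1706, 0.0236]
orientation: [-1.572, -0.006, -0.012]
force: [-0.9, -1.2, 6.7]
opening: 0.0586
```

```bash
python3 -m handwheel '[[[0,0,-0.005,0],[0,0,-0.01,0],[0,0,-0.015,0],[0,0,-0.02,0],[0,0,-0.025,0]]]'; python3 -m handwheel '[[[0,0,-0.008,0],[0,0,-0.016,0],[0,0,-0.024,0],[0,0,-0.032,0],[0,0,-0.04,0],[0,0,-0.048,0],[0,0,-0.056,0],[0,0,-0.064,0],[0,0,-0.074,0],[0,0,-0.084,0],[0,0,-0.084,0],[0,0,-0.084,0]]]';  python3 - <<'E'
from h import *
tool((.4157,-.142,.1),0)
b=snap('side','s4')['img'][150:320,160:380,::-1]
cv2.imwrite('pics/s4c.png',cv2.resize(b,None,fx=3,fy=3,interpolation=cv2.INTER_CUBIC))
E
```

```text
time_s: 18.42
ee_pos: [0.4466, 0.1454, 0.0237]
orientation: [-1.572, -0.006, -0.012]
force: [-0.1, 5.8, 0.9]
opening: 0.058
time_s: 19.92
ee_pos: [0.4462, 0.0614, 0.0238]
orientation: [-1.572, -0.005, -0.013]
force: [0.9, -0.2, -1.9]
opening: 0.0588
t 19.93 pos [0.4462 0.0614 0.0238] az -0.005 f [ 0.9 -0.2 -1.9] open 0.0588 shift [-0.0287 -0.0763 -0.2036] spin -0.005 q6 -0.11
```

View pics/s4c.png

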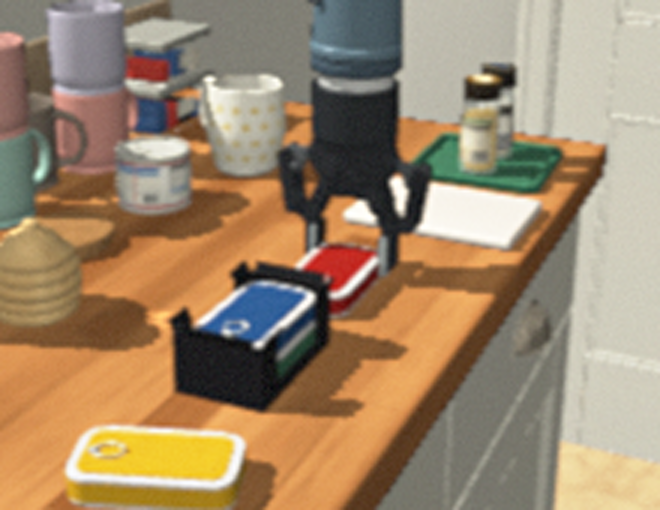

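```bash
python3 -m handwheel '[[[0,-0.02,0,0],[0,-0.04,-0.01,0],[-0.004,-0.05,-0.045,0],[-0.01,-0.05,-0.09,0],[-0.016,-0.05,-0.13,0],[-0.022,-0.05,-0.165,0],[-0.027,-0.05,-0.19,0],[-0.03,-0.05,-0.204,0],[-0.03,-0.04,-0.204,0],[-0.03,-0.025,-0.204,0],[-0.03,-0.02,-0.204,0],[-0.03,-0.02,-0.204,0]]]';python3 -c "
from h import *
tool((.4157,-.143,.0326),0)"
```

```text
time_s: 21.48
ee_pos: [0.4149, -0.1413, 0.0432]
orientation: [-1.571, -0.006, -0.011]
force: [1.4, -0.4, -1.2]
opening: 0.0588
t 21.48 pos [ 0.4149 -0.1413  0.0432] az -0.003 f [ 1.4 -0.4 -1.2] open 0.0588 shift [ 0.0007  0.0106 -0.0017] spin -0.003 q6 -0.59
```

```bash
python3 -m handwheel '[[[0.0,0.004,-0.001,0],[0,0.008,-0.001,0],[0,0.0105,-0.001,0],[0,0.0105,-0.001,0]]]'; python3 -m handwheel '[[[0,0,0,0],[0,0,0,0],[0,0,0,0],[0,0,0,0],[0,0,0,0],[0,0,0,0],[0,-0.03,0,0],[0,-0.07,0,0],[0,-0.12,0,0],[0,-0.17,0,0],[0,-0.17,0,0],[0,-0.17,0,0]]]' 1;  python3 - <<'E'
from h import *
tool((.42,-.243,.2),0)
b=snap('side','s5')['img'][150:320,200:380,::-1]
cv2.imwrite('pics/s5c.png',cv2.resize(b,None,fx=3,fy=3,interpolation=cv2.INTER_CUBIC))
E
```

```text
time_s: 21.98
ee_pos: [0.415, -0.1423, 0.0327]
orientation: [-1.571, -0.005, -0.011]
force: [0.3, 0.2, -1.4]
opening: 0.0583
time_s: 23.48
ee_pos: [0.4128, -0.142, 0.2022]
orientation: [-1.571, -0.005, -0.01]
force: [-0.8, -0.2, -0.0]
opening: 0.0854
t 23.48 pos [ 0.4128 -0.142   0.2022] az -0.003 f [-0.8 -0.2 -0. ] open 0.0854 shift [ 0.0075  0.0023 -0.101 ] spin -0.003 q6 -0.59
```

View pics/s5c.png

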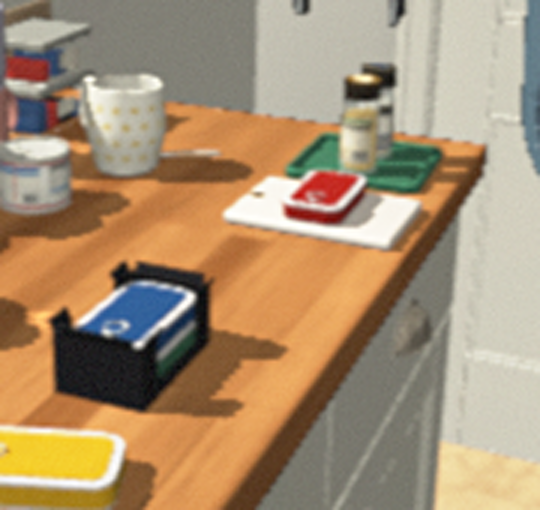

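```bash
cat > seg.py <<'E'
from h import *
np.set_printoptions(precision=4,suppress=True)
def seg(c,lo,hi,box,z,nm):
    hsv=cv2.cvtColor(c['img'],cv2.COLOR_RGB2HSV)
    m=cv2.inRange(hsv,lo,hi); mm=np.zeros_like(m); x0,y0,x1,y1=box; mm[y0:y1,x0:x1]=m[y0:y1,x0:x1]
    k=np.argwhere(mm)[:,::-1]
    if len(k)<5: print(nm,'none'); return
    w=np.array([atz(c,u,v,z)[:2] for u,v in k]); print(nm,len(k),cv2.minAreaRect((w*1000).astype(np.float32)))
B=((100,90,40),(125,255,255)); Y=((20,150,80),(35,255,255)); Rd=((170,120,60),(180,255,255)); Rd2=((0,190,60),(6,255,255))
E
python3 - <<'E'
from seg import *
c=snap('top','t5')
seg(c,*B,(165,195,235,250),.043,'blue'); seg(c,*Y,(110,200,155,265),.02,'yellow'); seg(c,*Rd,(310,190,385,280),.032,'red'); seg(c,*Rd2,(310,190,385,280),.032,'red2')
tool((.432,.406,.2),-1.24)
E
```

```text
blue 694 ((447.4288330078125, 245.03042602539062), (45.45347595214844, 88.781982421875), 0.139327734708786)
yellow 679 ((432.39141845703125, 406.3215637207031), (90.43426513671875, 45.412410736083984), 18.294498443603516)
red none
red2 31 ((415.454833984375, -99.96821594238281), (40.73332214355469, 85.60908508300781), 1.6223708391189575)
t 23.57 pos [ 0.4123 -0.1417  0.2012] az -0.003 f [ 0.1 -0.  -1.1] open 0.0854 shift [0.0178 0.0022 0.5477] spin 1.237 q6 -0.59
```

```bash
python3 -m handwheel '[[[0.002,0,0.03,0.1],[0.004,0,0.08,0.22],[0.006,0,0.135,0.34],[0.008,0,0.19,0.46],[0.01,0,0.245,0.58],[0.012,0,0.3,0.7],[0.014,0,0.355,0.82],[0.016,0,0.41,0.94],[0.018,0,0.465,1.06],[0.019,0,0.515,1.17],[0.0195,0,0.5475,1.239],[0.0195,0,0.5475,1.239]]]' 1
python3 - <<'E'
from h import *
tool((.4322,.4055,.1),-1.243)
c=snap('side','s6')
b=c['img'][200:340,150:310,::-1]
cv2.imwrite('pics/s6c.png',cv2.resize(b,None,fx=3,fy=3,interpolation=cv2.INTER_CUBIC))
E
```

```text
time_s: 25.08
ee_pos: [0.4325, 0.4074, 0.1997]
orientation: [-1.345, 0.958, -0.965]
force: [0.4, -0.1, -0.5]
opening: 0.0852
t 25.07 pos [0.4325 0.4074 0.1997] az -1.24 f [ 0.4 -0.1 -0.5] open 0.0852 shift [ 0.0015  0.0997 -0.0013] spin 0.003 q6 1.81
```

```bash
python3 -m handwheel '[[[0.0015,0.03,-0.001,0.003],[0.0015,0.07,-0.001,0.003],[0.0015,0.11,-0.001,0.003],[0.0015,0.14,-0.001,0.003],[0.0015,0.165,-0.001,0.003],[0.0015,0.177,-0.001,0.003],[0.0015,0.177,-0.001,0.003]]]' 1; python3 -m handwheel '[[[0,0,0,0],[0,0,0,0],[0,0,0,0],[0,0,0,0],[0,0,0,0],[0,0,0,0]]]' -1; python3 -m handwheel '[[[0,-0.03,0,0],[0,-0.07,0,0],[0,-0.11,0,0],[0,-0.12,0,0],[0,-0.12,0,0]]]'; python3 -c "
from h import *
tool((.4465,.247,.14),0)"
```

```text
time_s: 26.0
ee_pos: [0.4325, 0.403, 0.022]
orientation: [-1.347, 0.962, -0.968]
force: [-0.0, -0.2, 0.5]
opening: 0.0855
time_s: 26.75
ee_pos: [0.4334, 0.4035, 0.0236]
orientation: [-1.345, 0.96, -0.968]
force: [-1.1, -0.7, 5.9]
opening: 0.0586
time_s: 27.38
ee_pos: [0.4327, 0.4036, 0.1436]
orientation: [-1.344, 0.96, -0.968]
force: [-0.6, -0.1, -3.3]
opening: 0.0582
t 27.38 pos [0.4327 0.4036 0.1436] az -1.243 f [-0.6 -0.1 -3.3] open 0.0582 shift [ 0.1527  0.0037 -0.0374] spin -1.243 q6 1.81
```

Run:
```python
from h import *
c=load('t5'); cv2.imwrite('pics/t5c.png',cv2.resize(c['img'][200:250,160:245,::-1],None,fx=9,fy=9,interpolation=cv2.INTER_CUBIC))
```

```text
(no output)
```

View pics/t5c.png

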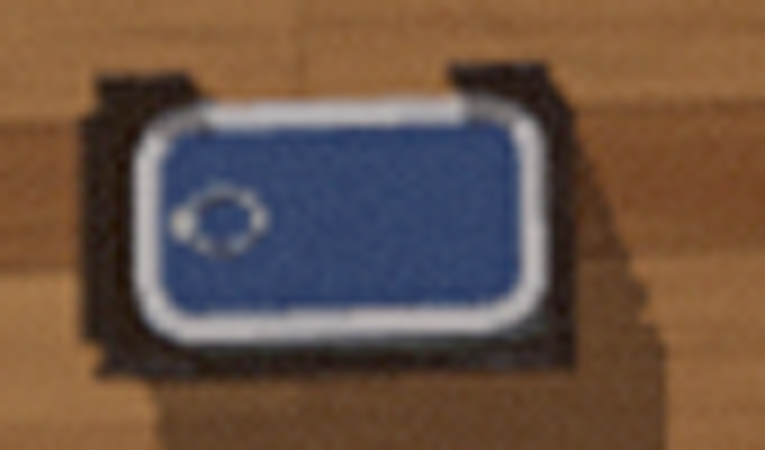

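Run:
```python
from h import *
np.set_printoptions(precision=4,suppress=True)
c=load('t5'); f=lambda u,v,z:atz(c,(u+.5)/9+159.5,(v+.5)/9+199.5,z)[:2]
for z in(.058,.05,0): print(z,'L',f(80,215,z),'R',f(573,200,z),'T',f(143,74,z),f(500,63,z),'B',f(100,378,z),f(570,370,z))
print('tin',np.mean([f(134,225,.043),f(546,215,.043),f(340,105,.043),f(340,337,.043)],0),f(134,225,.043),f(546,215,.043),f(340,105,.043),f(340,337,.043))
```

```text
0.058 L [0.4484 0.3082] R [0.4483 0.1824] T [0.4841 0.2919] [0.4841 0.2005] B [0.4066 0.3034] [0.405  0.1839]
0.05 L [0.4493 0.31  ] R [0.4492 0.1834] T [0.4853 0.2935] [0.4852 0.2015] B [0.4073 0.3051] [0.4057 0.1849]
0 L [0.4553 0.3208] R [0.4552 0.1892] T [0.4927 0.3037] [0.4926 0.2081] B [0.4115 0.3157] [0.4098 0.1908]
tin [0.4467 0.2444] [0.4471 0.2975] [0.4464 0.1912] [0.4766 0.244 ] [0.4166 0.2447]
```

```bash
python3 -m handwheel '[[[0.015,0,-0.004,-0.13],[0.034,0,-0.008,-0.27],[0.053,0,-0.013,-0.41],[0.072,0,-0.018,-0.55],[0.091,0,-0.022,-0.69],[0.110,0,-0.027,-0.83],[0.128,0,-0.031,-0.97],[0.143,0.005,-0.035,-1.1],[0.1535,0.01,-0.0376,-1.2],[0.1535,0.018,-0.0376,-1.243],[0.1535,0.018,-0.0376,-1.243],[0.1535,0.018,-0.0376,-1.243]]]'; python3 -c "
from h import *
tool((.4465,.246,.0666),0)"
```

```text
time_s: 28.88
ee_pos: [0.446, 0.2461, 0.1248]
orientation: [-1.572, -0.002, -0.003]
force: [0.5, -0.3, -2.2]
opening: 0.0588
t 28.88 pos [0.446  0.2461 0.1248] az -0.001 f [ 0.5 -0.3 -2.2] open 0.0588 shift [ 0.0003  0.0582 -0.    ] spin -0.001 q6 0.29
```

```bash
python3 -m handwheel '[[[0,0.012,0.0005,0],[0,0.024,0.001,0],[0,0.033,0.001,0],[0,0.041,0.001,0],[0,0.048,0.001,0],[0,0.053,0.001,0],[0,0.053,0.001,0]]]'
python3 - <<'E'
from h import *
tool((.4465,.246,.0666),0)
b=snap('side','s7')['img'][190:310,190:320,::-1]
cv2.imwrite('pics/s7c.png',cv2.resize(b,None,fx=5,fy=5,interpolation=cv2.INTER_CUBIC))
E
```

```text
time_s: 29.75
ee_pos: [0.4461, 0.2469, 0.0715]
orientation: [-1.572, -0.002, -0.003]
force: [-0.4, -0.5, -1.3]
opening: 0.0582
t 29.75 pos [0.4461 0.2469 0.0715] az -0.001 f [-0.4 -0.5 -1.3] open 0.0582 shift [ 0.0004  0.0049 -0.0009] spin -0.001 q6 0.29
```

View pics/s7c.png

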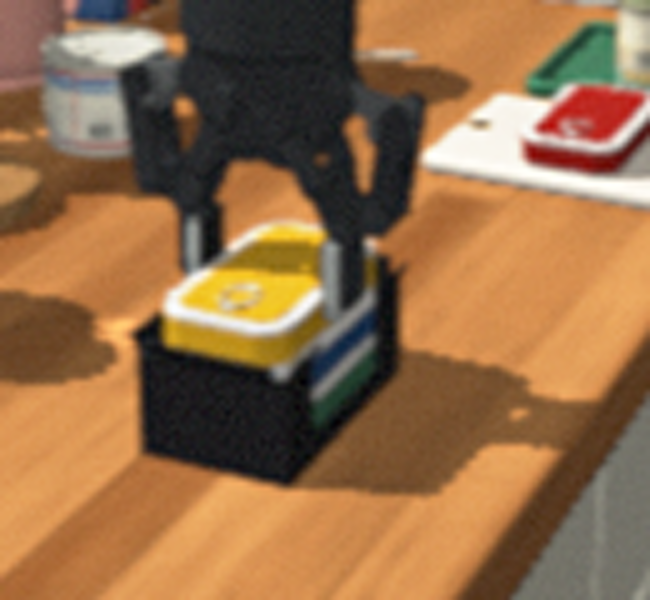

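```bash
python3 -m handwheel '[[[0,0.002,0,0],[0,0.004,0,0],[0,0.005,0,0],[0,0.005,0,0]]]'; python3 -m handwheel '[[[0,0,0,0],[0,0,0,0],[0,0,0,0],[0,0,0,0],[0,0,0,0],[0,0,0,0],[0,-0.03,0,0],[0,-0.07,0,0],[0,-0.12,0,0],[0,-0.14,0,0],[0,-0.14,0,0]]]' 1; python3 -c "
from h import *
tool((.4249,-.2428,.0825),0)"
```

```text
time_s: 30.3
ee_pos: [0.4463, 0.247, 0.0668]
orientation: [-1.572, -0.002, -0.003]
force: [-0.7, -0.5, -0.5]
opening: 0.0586
time_s: 31.68
ee_pos: [0.4467, 0.2475, 0.2085]
orientation: [-1.571, -0.005, -0.006]
force: [-0.0, 0.8, -0.4]
opening: 0.0853
t 31.68 pos [0.4467 0.2475 0.2085] az -0.001 f [-0.   0.8 -0.4] open 0.0853 shift [-0.0224  0.1258 -0.4903] spin -0.001 q6 0.29
```

Now to the light jar on the tray.

```bash
python3 -m handwheel '[[[-0.001,0,-0.03,0],[-0.003,0,-0.08,0],[-0.006,0,-0.135,0],[-0.009,0,-0.19,0],[-0.012,0,-0.245,0],[-0.014,0,-0.3,0],[-0.016,0,-0.355,0],[-0.018,0,-0.41,0],[-0.02,0,-0.46,0],[-0.022,0,-0.49,0],[-0.022,0,-0.49,0],[-0.022,0,-0.49,0]]]' 1
python3 - <<'E'
from h import *
tool((.4249,-.2428,.0825),0)
b=snap('side','s8')['img'][150:320,200:380,::-1]
cv2.imwrite('pics/s8c.png',cv2.resize(b,None,fx=3,fy=3,interpolation=cv2.INTER_CUBIC))
E
```

```text
time_s: 33.17
ee_pos: [0.4238, -0.2413, 0.2071]
orientation: [-1.568, -0.004, -0.005]
force: [0.3, 0.6, 0.2]
opening: 0.0854
t 33.17 pos [ 0.4238 -0.2413  0.2071] az -0.001 f [0.3 0.6 0.2] open 0.0854 shift [ 0.0004  0.1246 -0.0018] spin -0.001 q6 -0.75
```

View pics/s8c.png

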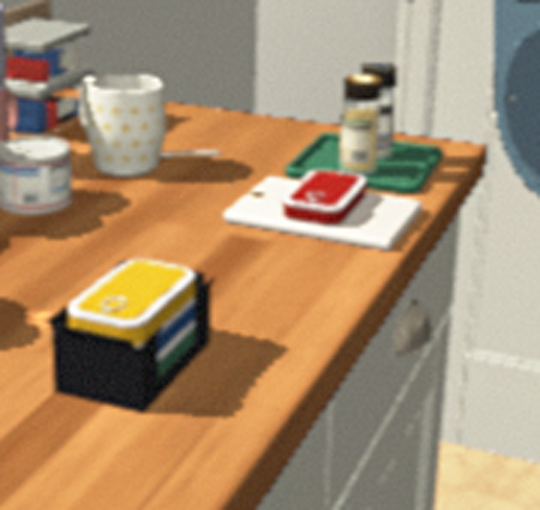

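```bash
python3 -m handwheel '[[[0.001,0.03,-0.001,0],[0.001,0.07,-0.0005,0],[0.001,0.105,-0.0005,0],[0.001,0.1245,-0.0005,0],[0.001,0.1245,-0.0005,0],[0.001,0.1245,-0.0005,0]]]' 1;python3 -m handwheel '[[[0,0,0,0],[0,0,0,0],[0,0,0,0],[0,0,0,0],[0,0,0,0],[0,0,0,0],[0,0,0,0],[0,0,0,0]]]' -1; python3 -m handwheel '[[[0,-0.02,0,0],[0,-0.05,0,0],[0,-0.07,0,0],[0,-0.07,0,0]]]';  python3 -c "
from h import *
tool((.443,.1213,.15),0)"
```

```text
time_s: 33.98
ee_pos: [0.4263, -0.241, 0.0837]
orientation: [-1.57, -0.006, -0.004]
force: [0.5, -0.1, 0.0]
opening: 0.0856
time_s: 34.98
ee_pos: [0.4262, -0.2413, 0.0845]
orientation: [-1.57, -0.006, -0.005]
force: [-1.8, 0.6, 5.7]
opening: 0.0401
time_s: 35.48
ee_pos: [0.4264, -0.242, 0.1559]
orientation: [-1.573, -0.008, -0.007]
force: [0.0, 0.5, -1.6]
opening: 0.0398
t 35.48 pos [ 0.4264 -0.242   0.1559] az 0.001 f [ 0.   0.5 -1.6] open 0.0398 shift [0.0168 0.0053 0.3633] spin 0.001 q6 -0.75
```

```bash
python3 -m handwheel '[[[0.002,0,0.03,0],[0.004,0,0.075,0],[0.006,0,0.125,0],[0.008,0,0.175,0],[0.01,0,0.225,0],[0.012,0,0.275,0],[0.014,0,0.32,0],[0.016,0,0.35,0],[0.0165,0.015,0.3645,0],[0.0165,0.04,0.3645,0],[0.0165,0.055,0.3645,0],[0.0165,0.06,0.3645,0]]]'; python3 -m handwheel '[[[0,0,0,0],[0,0,0,0]]]'; python3 -c "
from h import *
tool((.443,.1226,.0805),0)"
```

```text
time_s: 36.98
ee_pos: [0.4417, 0.1217, 0.093]
orientation: [-1.573, -0.004, -0.004]
force: [0.9, -0.4, -0.9]
opening: 0.0394
time_s: 37.22
ee_pos: [0.4418, 0.1214, 0.0931]
orientation: [-1.573, -0.004, -0.004]
force: [-1.3, -0.3, -1.4]
opening: 0.0399
t 37.23 pos [0.4418 0.1214 0.0931] az -0.0 f [-1.3 -0.3 -1.4] open 0.0399 shift [0.0012 0.0126 0.0012] spin -0.000 q6 0.03
```

```bash
python3 -m handwheel '[[[0.001,0.005,0.001,0],[0.001,0.01,0.001,0],[0.001,0.0135,0.001,0],[0.001,0.0135,0.001,0]]]'; python3 -m handwheel '[[[0,0,0,0],[0,0,0,0],[0,0,0,0],[0,0,0,0],[0,0,0,0],[0,0,0,0],[0,-0.05,0,0],[0,-0.1,0,0],[0,-0.12,0,0],[0,-0.12,0,0]]]' 1;  python3 -c "
from h import *
tool((.4244,-.3027,.2),0)"
```

```text
time_s: 37.72
ee_pos: [0.4428, 0.1225, 0.0801]
orientation: [-1.573, -0.004, -0.004]
force: [-2.5, -0.2, 7.5]
opening: 0.0398
time_s: 38.98
ee_pos: [0.4432, 0.1228, 0.2017]
orientation: [-1.573, -0.008, -0.007]
force: [0.4, 0.1, -1.1]
opening: 0.0853
t 38.98 pos [0.4432 0.1228 0.2017] az 0.0 f [ 0.4  0.1 -1.1] open 0.0853 shift [-0.0189  0.0025 -0.4255] spin 0.000 q6 0.03
```

```bash
python3 -m handwheel '[[[-0.002,0,-0.03,0],[-0.004,0,-0.08,0],[-0.006,0,-0.135,0],[-0.008,0,-0.19,0],[-0.01,0,-0.245,0],[-0.012,0,-0.3,0],[-0.014,0,-0.35,0],[-0.016,0,-0.395,0],[-0.018,0,-0.425,0],[-0.018,0,-0.427,0],[-0.018,0,-0.427,0],[-0.018,0,-0.427,0]]]' 1;  python3 -c "
from h import *
tool((.4244,-.3027,.081),0)"
```

```text
time_s: 40.48
ee_pos: [0.4252, -0.3028, 0.202]
orientation: [-1.572, -0.008, -0.006]
force: [0.4, 0.1, 0.4]
opening: 0.0854
t 40.48 pos [ 0.4252 -0.3028  0.202 ] az 0.001 f [0.4 0.1 0.4] open 0.0854 shift [-0.0018  0.121   0.0002] spin 0.001 q6 -0.84
```

```bash
python3 -m handwheel '[[[-0.001,0.03,0,0],[-0.001,0.07,0.0005,0],[-0.001,0.105,0.001,0],[-0.001,0.121,0.001,0],[-0.001,0.121,0.001,0],[-0.001,0.121,0.001,0]]]' 1;python3 -m handwheel '[[[0,0,0,0],[0,0,0,0],[0,0,0,0],[0,0,0,0],[0,0,0,0],[0,0,0,0],[0,0,0,0],[0,0,0,0]]]' -1; python3 -m handwheel '[[[0,-0.02,0,0],[0,-0.05,0,0],[0,-0.07,0,0],[0,-0.07,0,0]]]';  python3 -c "
from h import *
tool((.4432,.0594,.15),0)"
```

```text
time_s: 41.22
ee_pos: [0.4261, -0.3025, 0.0823]
orientation: [-1.574, -0.01, -0.007]
force: [0.7, 0.5, -0.5]
opening: 0.0853
time_s: 42.22
ee_pos: [0.426, -0.3029, 0.0832]
orientation: [-1.575, -0.01, -0.007]
force: [-3.0, 0.2, 5.2]
opening: 0.0402
time_s: 42.72
ee_pos: [0.4259, -0.3033, 0.1546]
orientation: [-1.577, -0.012, -0.009]
force: [0.2, -1.1, -1.6]
opening: 0.04
t 42.73 pos [ 0.4259 -0.3033  0.1546] az 0.002 f [ 0.2 -1.1 -1.6] open 0.04 shift [0.0179 0.0025 0.3627] spin 0.002 q6 -0.84
```

```bash
python3 -m handwheel '[[[0.002,0,0.03,0],[0.004,0,0.075,0],[0.006,0,0.125,0],[0.008,0,0.175,0],[0.01,0,0.225,0],[0.012,0,0.275,0],[0.014,0,0.32,0],[0.017,0,0.35,0],[0.018,0.015,0.3625,0],[0.018,0.04,0.3625,0],[0.018,0.055,0.3625,0],[0.018,0.06,0.3625,0]]]'; python3 -c "
from h import *
tool((.4432,.0592,.0787),0)"
```

```text
time_s: 44.22
ee_pos: [0.4426, 0.059, 0.0907]
orientation: [-1.577, -0.009, -0.006]
force: [0.4, -1.0, -1.4]
opening: 0.0398
t 44.23 pos [0.4426 0.059  0.0907] az 0.002 f [ 0.4 -1.  -1.4] open 0.0398 shift [0.0005 0.012  0.0003] spin 0.002 q6 -0.11
```

```bash
python3 -m handwheel '[[[0.0005,0.005,0,0],[0.0005,0.01,0,0],[0.0005,0.012,0,0],[0.0005,0.012,0,0]]]'; python3 -m handwheel '[[[0,0,0,0],[0,0,0,0],[0,0,0,0],[0,0,0,0],[0,0,0,0],[0,0,0,0],[0,-0.05,0,0],[0,-0.1,0,0],[0,-0.14,0,0],[0,-0.14,0,0]]]' 1; python3 -m handwheel '[[[0,0,-0.04,0],[0,0,-0.1,0],[0,0,-0.16,0],[-0.01,0,-0.22,0],[-0.02,0,-0.28,0],[-0.03,0,-0.34,0],[-0.04,0,-0.4,0],[-0.05,0,-0.44,0],[-0.05,0,-0.44,0],[-0.05,0,-0.44,0]]]' 1
python3 - <<'E'
from seg import *
tool((.4,-.4,.2),0)
c=snap('top','t9');s=snap('side','s9')
seg(c,*Y,(160,195,235,250),.063,'yellow'); seg(c,*Rd2,(310,190,385,280),.032,'red2')
A=cv2.resize(c['img'][195:275,105:400,::-1],None,fx=2.7,fy=2.7,interpolation=cv2.INTER_CUBIC);B=cv2.resize(s['img'][150:320,150:380,::-1],None,fx=2.2,fy=2.2,interpolation=cv2.INTER_CUBIC)
W=max(A.shape[1],B.shape[1]);pad=lambda i:cv2.copyMakeBorder(i,0,0,0,W-i.shape[1],cv2.BORDER_CONSTANT)
cv2.imwrite('pics/t9c.png',np.vstack([pad(A),pad(B)]));
E
```

```text
time_s: 44.72
ee_pos: [0.4432, 0.0588, 0.0792]
orientation: [-1.577, -0.009, -0.006]
force: [-1.6, -0.1, 3.3]
opening: 0.0401
time_s: 45.98
ee_pos: [0.4439, 0.0596, 0.2224]
orientation: [-1.578, -0.015, -0.012]
force: [0.1, -0.1, -0.9]
opening: 0.0852
time_s: 47.22
ee_pos: [0.3943, -0.3796, 0.2234]
orientation: [-1.575, -0.013, -0.011]
force: [-0.8, 0.3, -0.6]
opening: 0.0855
t 47.23 pos [ 0.3943 -0.3796  0.2234] az 0.001 f [-0.8  0.3 -0.6] open 0.0855 shift [ 0.0053  0.0235 -0.0203] spin 0.001 q6 -0.98
yellow 729 ((446.9533996582031, 247.55332946777344), (89.23148345947266, 45.896995544433594), 89.12307739257812)
red2 30 ((415.1435241699219, -101.21221160888672), (41.317543029785156, 85.91726684570312), 1.435590386390686)
```

View pics/t9c.png

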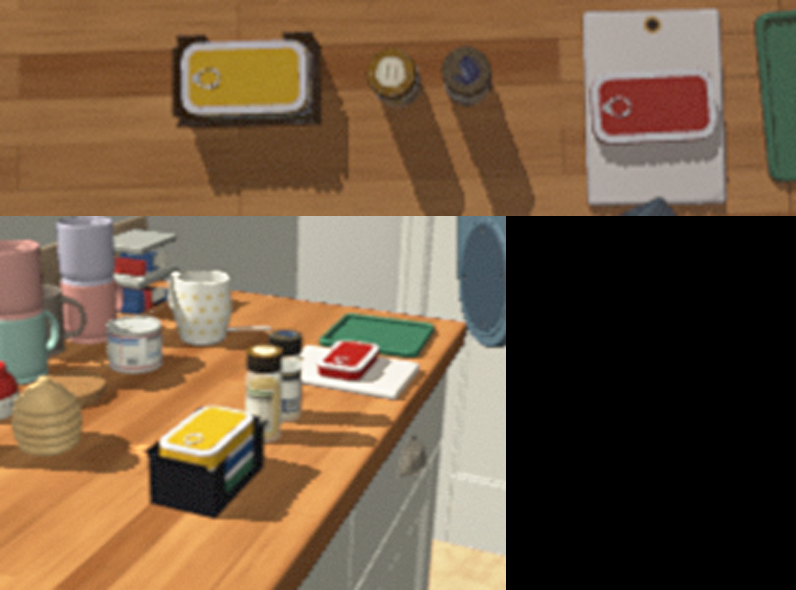

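Run:
```python
from h import *
a,b=load('top0')['img'],load('t9')['img']
for n,(u,v) in dict(light=(249,221),blue=(277,220)).items():
    r=cv2.matchTemplate(b[v-22:v+23,u-22:u+23],a[v-11:v+12,u-11:u+12],cv2.TM_CCOEFF_NORMED); _,m,_,l=cv2.minMaxLoc(r); print(n,m,'px shift',l[0]-11,l[1]-11)
job.close_job()
```

```text
light 0.9829654097557068 px shift 0 0
blue 0.9650455117225647 px shift 0 0
the job is handed in; nothing more can be done
```

The job is done and handed in at about 47 s of the 128 s allowed; the hand-in call gives no verdict.

I moved both jars to the tray, drew the red tin out, and laid it flat, lid up, on the marble board. The yellow tin then went into the rack on top of the others, and each jar went back to its place.

Last checks, from the top and side pictures before hand-in:
- **Red tin:** flat and lid up, about 2 mm from the measured board centre.
- **Yellow tin:** flat in the rack with the blue tin under it, within about 2 mm of my estimate of the rack centre.
- **Jars:** both upright, with no whole-pixel shift from the first picture (one pixel is about 2.4 mm).
- **Arm:** clear of everything. No unusual forces appeared; the largest reading was about 8 N, when setting a jar down.

No final check failed. At the start, the two cameras disagreed by 6 to 7 mm on where the jars stood along y. I used a position close to the top camera's reading, and both grips held.

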